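# Seal the grass-seed tub

### The arm

A 6-joint arm with a two-finger parallel gripper is mounted at the origin on the work surface. World frame = base frame: x ahead of the robot, y to its left, z up, the work surface at z = 0. Lengths are in m, angles in degrees, forces in N, time in s.
With the tool pointing down it reaches from about 0.275 to 0.75 m from the base axis. Payload 10.2 kg.
Tool frame: the origin (TCP) lies midway between the tips of the shut fingers; the grasp point (between the pads) lies 19 mm behind it; z points along the fingers, y is the line along which they close (so a half turn about z gives the same grasp; the last joint's range is limited). The gripper opens to 85 mm and grips with 20 to 120 N. Pads are 22 mm wide; open, the fingers measure 114 mm over their backs; the gripper's body (76 mm by 85 mm) begins 54 mm behind the grasp point. The pads swing forward as they close: fully open they stand 13 mm farther back than shut.
Start: joints at [63.747, 17.928, 85.812, -0, 76.261, -12.8], TCP at [0.122, 0.511, 0.231] pointing down, gripper open.
Joint ranges: [-168.41, 168.41], [-55.51, 124.54], [10.69, 146.95], [-70.63, 250.63], [1, 178], [-165.06, 165.06]. Speed limits (degrees/s): [136.94, 136.94, 172.46, 180, 180, 180].

### API

Orientations are given as a 3x3 rotation matrix whose columns are the frame's x, y, z axes.
In Python, from workcell import move_to, movel, move_j, ungrasp, close_gripper, sleep, ik, capture, camera_params, Unreachable, job_done, masks_of, mark_of, current_clock, current_joint_positions, current_joint_vel, current_joint_torque, current_tcp_pos, current_orientation, current_ft_force, current_moment, current_opening, current_finger_force gives the robot as it stands. Calls block until the motion is done:
- move_to(position, orientation): joint-space move of the TCP to a pose.
- movel(position, ori=None, feed=0.15): straight line of the TCP; ori=None keeps the orientation; feed is the mean speed in m/s.
- move_j(angles): joint-space move.
- ungrasp() and close_gripper(squeeze=None): open the fingers fully, or close them until they stop; squeeze is the grip in N (None keeps the last).
- sleep(seconds).
- ik(position, orientation): joint angles nearest the present ones, or None.
- capture(name): name is "scene" or "top"; returns the picture (420x560x3 uint8, blue, green, red); there is no depth.
- camera_params(name): a dict with "intrinsics" (3x3 intrinsics, pixels), "R" (3x3) and "t" (3): a world point X has camera coordinates R X + t. Camera axes: x right, y down, z forward; pixel columns grow to the right and rows downward; lengths in m; the calibration is good to about 2 mm. A picture is of the moment at which its call begins. camera_params takes no time and is no camera call.
A pose or a line that the arm cannot do raises Unreachable and nothing moves.
- job_done(): hands the job in; it is judged then, once.
Trained networks look in the newest picture that a camera, given by its name, has taken for a name from the list of things; names that differ only in an ending like _2 or _b are one class to them, and where a whole thing is asked for, a point or a joint stands for the part that bears it (a point fixed in the world has none). Each returns a list of dicts, best first, with "score" (0 to 1); they miss things now and then, are a little off and sometimes report something else, mostly with a low value. They report only what shows in the picture. A call takes as long as a camera call.
- masks_of(camera, query): "region" (420x560 bool, what is visible of it).
- mark_of(camera, query): "xyz" ([x, y, z] in m, in world coordinates, good to about 4 mm: a listed point, or the origin of a listed thing).
Readings, each from a call of its own:
- current_clock(): time.
- current_joint_positions(): joint angles.
- current_joint_vel(): joint speeds.
- current_joint_torque(): joint torques, N m.
- current_tcp_pos(): TCP position.
- current_orientation(): TCP orientation.
- current_ft_force(): force on the tool from outside, world axes, zero at the start.
- current_moment(): the same for the moment, N m.
- current_opening(): finger opening in m.
- current_finger_force(): force on a finger pad.
Only numpy, scipy, OpenCV 4.12 (cv2) and the standard library are available. Lean on these libraries where they do the work, as an engineer would, in place of code of your own. Each camera call takes 0.05 s, during which the arm holds its last target. There are 200 camera calls.

### The job

On the shed bench stand two tan storage tubs with black lids, in a row with a grey round pail; the lid of the longer, lower, rectangular tub is only resting on its seal and stands proud all round. Press that lid home by pushing down on its corners one after another, until it sits flat and fully down on the tub all the way round. Do not push on the other, square tub: it is already sealed.

Things in the scene. Friction and masses are not known exactly. Their poses are not given: they have to be found in the camera images.
- tub: Tan rectangular tub to seal, 200 mm (x) by 150 mm (y), 110 mm high to its lip; never moves; stands left, right or middle in a row with the square tub and a grey round pail. Origin: centre of underside, z up. Just inside the lip a pale seal stands 10 mm above it, carried at the corners, 88 mm (x) and 63 mm (y) from the middle. Each corner of the seal sinks on its own under about 7 N and stays down.
- lid: Its black rigid lid, 214 (x) by 164 mm (y), loose on the seal. Origin: mid underside of its 5 mm plate, 120 mm above the tub's origin at start, 110 when home. Skirt 28 mm: home, it hides the tub's pale band. Grip 12 mm high in the middle. Press the grey corner marks, x +-85, y +-60 mm: a pressed corner drops about 10 mm to the lip, the one across rises; press that next, then the others.
- sealed_tub: The other tub, same materials, already sealed; do not push on it. Square, 164 mm by 164 mm over its black lid, 130 mm high to the top of the lid, with a grip 12 mm higher in the middle; it never moves. Origin: centre of its underside.

How it is judged:
By the outcome, as a careful person would: the job done as asked, in the order asked, and still so for the second after the job is handed in, with the robot touching nothing.
It also fails if it takes over 67 s, if anything falls off the work surface, if the arm or the gripper's body presses on something with over 40 N, if the wrist force passes 120 N, or if a joint passes its speed limit or range.

## Working session

There is one attempt and no reset: what is moved stays moved. The work goes in short steps, each a Python script; the robot and the scene stay as the last script left them, time stands still between calls to the robot, and variables do not carry over. Pictures are saved under pics/ and viewed, at most 10 in all, crops included, and the job is handed in when it is done.

```bash
mkdir -p pics; python3 - <<'E'
from workcell import *
import cv2,numpy as np
for c in("scene","top"):
    im=capture(c); cv2.imwrite(f"pics/{c}0.png",im)
    p=camera_params(c); print(c,np.round(p["intrinsics"],1).tolist(),np.round(p["R"],4).tolist(),np.round(p["t"],4).tolist())
    for q in("tub","lid","sealed_tub"):
        print(q,[(np.round(m["xyz"],4).tolist(),round(m["score"],2)) for m in mark_of(c,q)])
        for m in masks_of(c,q):
            r=cv2.minAreaRect(np.argwhere(m["region"])[:,::-1].astype(np.float32)); print("  mask",m["score"],np.round(r[0]),np.round(r[1]),round(r[2],1))
print(current_clock(),np.round(current_orientation(),3).tolist())
E
```

```text
scene [[493.8, 0.0, 278.0], [0.0, 493.8, 217.4], [0.0, 0.0, 1.0]] [[-0.4432, 0.8964, 0.0028], [0.8564, 0.4244, -0.2939], [-0.2647, -0.1279, -0.9558]] [0.2346, -0.4397, 1.1002]
tub []
  mask 0.61 [254. 299.] [95.  3.] 18.4
lid [([0.5788, 0.0165, 0.1181], 0.57)]
  mask 0.75 [273. 237.] [100. 128.] 19.2
sealed_tub [([0.5274, -0.2901, 0.0022], 0.91)]
  mask 0.56 [139. 141.] [112.  95.] 36.7
top [[432.5, 0.0, 272.2], [0.0, 432.5, 207.3], [0.0, 0.0, 1.0]] [[-0.0021, -0.9997, 0.0223], [-0.9886, -0.0012, -0.1504], [0.1504, -0.0223, -0.9884]] [-0.0058, 0.5693, 0.9017]
tub []
lid [([0.5839, 0.0164, 0.1204], 0.59)]
  mask 0.72 [262. 197.] [106.  83.] 83.2
sealed_tub [([0.5272, -0.2876, 0.0014], 0.56)]
  mask 0.94 [412. 223.] [92. 84.] 9.9
0.7 [[-0.973, 0.233, -0.0], [0.233, 0.973, -0.0], [0.0, -0.0, -1.0]]
```

View pics/scene0.png

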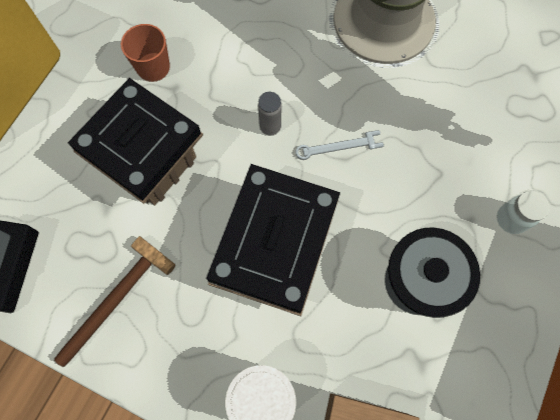

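View pics/top0.png

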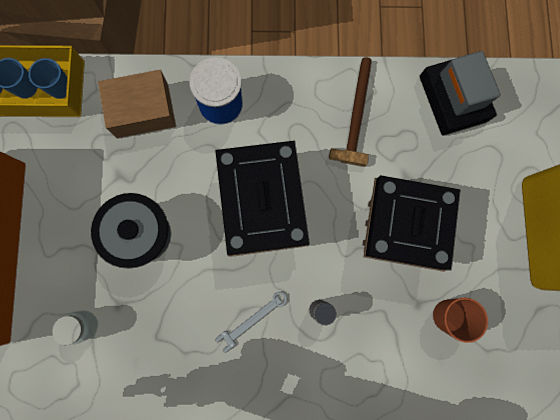

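The rectangular tub is the middle one. Its corner marks are at about (258,178), (324,200), (293,294), (223,270) in the scene picture and (237,242), (299,234), (286,152), (227,159) in the top picture. The square tub is at the right of the top picture, around (412,223), and the pail at the left.

```bash
cat > h.py <<'E'
from workcell import *
import cv2,numpy as np
def proj(c):
    p=camera_params(c); return p["intrinsics"]@np.c_[p["R"],p["t"]]
def tri(a,b):
    X=cv2.triangulatePoints(proj("scene"),proj("top"),np.array(a,float).T,np.array(b,float).T); return (X[:3]/X[3]).T
def press(x,y,R,zmin=0.109,fstop=22,top=0.16):
    move_to([x,y,top],R); f0=current_ft_force()[2]
    movel([x,y,0.135],feed=.1)
    z=0.135; log=[]
    while z>zmin:
        z-=0.001; movel([x,y,z],feed=.02)
        f=current_ft_force()[2]-f0; log.append((round(current_tcp_pos()[2]*1e3,1),round(f,1)))
        if f>fstop: break
    sleep(.2); print(np.round([x,y],3),[l for l in log if abs(l[1])>.8])
    movel([x,y,top],feed=.15)
E
python3 - <<'E'
from h import *
P=tri([(258,178),(324,200),(293,294),(223,270)],[(237,242),(299,234),(286,152),(227,159)])
print(P.round(4).tolist())
for i in range(4): print(np.linalg.norm(P[i]-P[(i+1)%4]).round(4), P[i]-P[(i+1)%4])
print(P.mean(0))
E
```

```text
[[0.5158, 0.0101, 0.2442], [0.5057, 0.018, 0.1913], [0.6618, 0.0392, 0.1787], [0.6619, 0.0293, 0.2437]]
0.0544 [ 0.01009405 -0.00788375  0.05289134]
0.158 [-0.15611597 -0.02115093  0.01258605]
0.0657 [-5.58368966e-05  9.88014551e-03 -6.49777052e-02]
0.1473 [ 0.14607776  0.01915454 -0.00049969]
[0.58628342 0.02415993 0.21449275]
```

```bash
python3 - <<'E'
from h import *
P=tri([(258,178),(324,200),(293,294),(223,270)],[(299,234),(237,242),(227,159),(286,152)])
print(P.round(4).tolist())
for i in range(4): print(np.linalg.norm(P[i]-P[(i+1)%4]).round(4))
c=P.mean(0)
u=P[2]+P[3]-P[0]-P[1]; a=np.arctan2(u[1],u[0]); print(c,np.degrees(a))
ux=np.array([np.cos(a),np.sin(a)]);uy=np.array([-ux[1],ux[0]])
Q=np.array([c[:2]+sx*.085*ux+sy*.060*uy for sx,sy in((-1,-1),(-1,1),(1,1),(1,-1))])
print(Q.round(4).tolist(),(np.linalg.norm(Q-P[:,:2],axis=1)).round(4)); np.save("Q.npy",Q)
R=np.array([[-1,0,0],[0,1,0],[0,0,-1.]])
w=np.array([[ux[0],ux[1],0],[uy[0],uy[1],0],[0,0,1]]).T; R=w@R
np.save("R.npy",R)
ok=[ik([*q,z],R) is not None for q in Q for z in(.16,.11)]; print(ok)
if abs(c[2]-.125)<.008 and all(ok):
    close_gripper(); press(*Q[0],R); press(*Q[2],R)
    cv2.imwrite("pics/s1.png",capture("scene")); print(current_clock())
E
```

```text
[[0.5027, -0.0545, 0.1238], [0.4876, 0.0662, 0.1222], [0.6559, 0.0884, 0.1218], [0.6713, -0.0317, 0.1209]]
0.1217
0.1698
0.1211
0.1702
[0.57938413 0.01710236 0.12214032] 7.599090722683851
[[0.5031, -0.0536], [0.4872, 0.0653], [0.6557, 0.0878], [0.6716, -0.0311]] [0.001  0.001  0.0006 0.0006]
[True, True, True, True, True, True, True, True]
[ 0.503 -0.054] [(np.float64(124.3), np.float64(4.0)), (np.float64(123.4), np.float64(5.2)), (np.float64(122.4), np.float64(5.9)), (np.float64(121.4), np.float64(6.0)), (np.float64(120.5), np.float64(5.9)), (np.float64(119.5), np.float64(6.4)), (np.float64(118.5), np.float64(6.9)), (np.float64(117.5), np.float64(7.8)), (np.float64(116.8), np.float64(10.3)), (np.float64(116.6), np.float64(17.0)), (np.float64(116.4), np.float64(25.2))]
[0.656 0.088] [(np.float64(125.1), np.float64(1.0)), (np.float64(124.6), np.float64(4.1)), (np.float64(123.7), np.float64(5.8)), (np.float64(122.8), np.float64(6.5)), (np.float64(121.8), np.float64(6.1)), (np.float64(120.9), np.float64(6.3)), (np.float64(120.0), np.float64(7.8)), (np.float64(119.0), np.float64(5.9)), (np.float64(118.0), np.float64(7.4)), (np.float64(117.1), np.float64(7.3)), (np.float64(116.9), np.float64(12.0)), (np.float64(116.7), np.float64(17.0)), (np.float64(116.6), np.float64(21.9)), (np.float64(116.5), np.float64(27.7))]
17.9167
```

Both corners sank about 8 mm and then stopped hard. Next, the other two.

```bash
python3 - <<'E'
from h import *
Q=np.load("Q.npy");R=np.load("R.npy")
press(*Q[1],R); press(*Q[3],R); print(current_clock())
move_to([.4,.3,.25],R)
cv2.imwrite("pics/s2.png",cv2.resize(capture("scene")[140:330,180:370],(760,600)[:1]*2 if 0 else (600,600)))
for c in("scene","top"):
    capture(c); print([(np.round(m["xyz"],4).tolist(),round(m["score"],2)) for m in mark_of(c,"lid")])
print(current_clock())
E
```

```text
[0.487 0.065] [(np.float64(134.4), np.float64(1.2)), (np.float64(129.9), np.float64(-1.0)), (np.float64(124.2), np.float64(4.5)), (np.float64(123.1), np.float64(4.4)), (np.float64(122.1), np.float64(4.7)), (np.float64(121.0), np.float64(4.7)), (np.float64(120.0), np.float64(4.7)), (np.float64(119.0), np.float64(4.4)), (np.float64(118.0), np.float64(4.8)), (np.float64(117.0), np.float64(5.0)), (np.float64(116.0), np.float64(5.0)), (np.float64(115.7), np.float64(12.6)), (np.float64(115.6), np.float64(20.9)), (np.float64(115.4), np.float64(30.8))]
[ 0.672 -0.031] [(np.float64(125.2), np.float64(2.0)), (np.float64(124.4), np.float64(5.1)), (np.float64(123.3), np.float64(4.4)), (np.float64(122.2), np.float64(5.4)), (np.float64(121.1), np.float64(3.9)), (np.float64(120.1), np.float64(5.3)), (np.float64(119.1), np.float64(5.8)), (np.float64(118.1), np.float64(4.3)), (np.float64(117.1), np.float64(4.3)), (np.float64(116.2), np.float64(5.1)), (np.float64(115.3), np.float64(6.1)), (np.float64(115.2), np.float64(11.2)), (np.float64(115.1), np.float64(17.3)), (np.float64(115.0), np.float64(21.5)), (np.float64(115.0), np.float64(27.6))]
33.1167
[([0.5761, 0.0215, 0.1121], 0.7)]
[([0.5828, 0.0153, 0.1128], 0.64)]
34.975
```

View pics/s2.png

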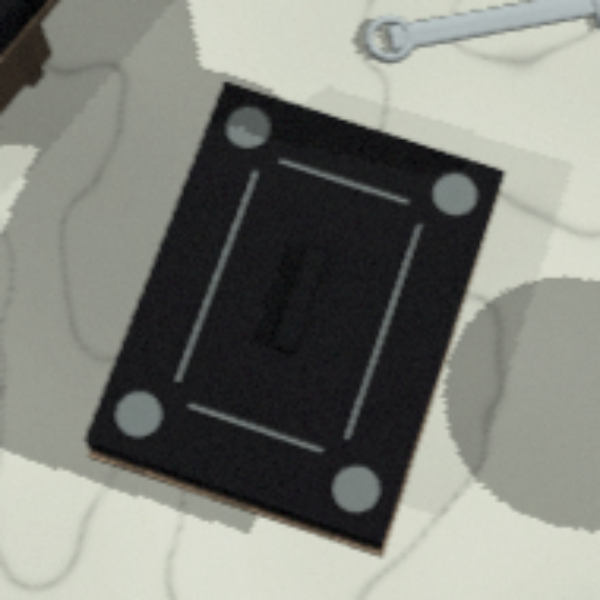

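The picture shows the lid flat and down, with an even thin tan line along its lower edge from (90,455) to (380,550). The first two corners stopped about 1 mm higher than the last two, so I'll press them once more, quickly.

```bash
sed -i 's/0\.135/0.120/g' h.py; python3 - <<'E'
from h import *
Q=np.load("Q.npy");R=np.load("R.npy")
press(*Q[0],R,top=.15); press(*Q[2],R,top=.15); print(current_clock())
E
```

```text
[ 0.503 -0.054] [(np.float64(119.5), np.float64(-1.8)), (np.float64(118.0), np.float64(-1.3)), (np.float64(115.9), np.float64(-1.4)), (np.float64(115.2), np.float64(1.7)), (np.float64(115.0), np.float64(10.7)), (np.float64(115.0), np.float64(20.1)), (np.float64(114.9), np.float64(29.9))]
[0.656 0.088] [(np.float64(119.5), np.float64(-1.1)), (np.float64(116.9), np.float64(-1.2)), (np.float64(115.3), np.float64(3.0)), (np.float64(115.1), np.float64(8.6)), (np.float64(115.0), np.float64(14.2)), (np.float64(115.0), np.float64(19.1)), (np.float64(115.0), np.float64(25.1))]
43.6
```

All four corners now stop hard at 115.0 mm, which is the home height.

```bash
python3 -c "
from h import *
movel([*current_tcp_pos()[:2],.22]); print(current_clock(),job_done())"
```

```text
the job is handed in; nothing more can be done
44.2167 None
```

The rectangular tub's lid is pressed home at all four corners, each stopping hard at 115 mm (home height); the square tub was not touched and I handed the job in at 44.2 s.

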